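Set up a cleaning soak and open the safety-capped bottle

ROBOT

A 6-joint arm with a two-finger parallel gripper is mounted at the origin on a cart in front of the work surface, level with it; the furniture and walls round the work are solid. World frame = base frame: x ahead of the robot, y to its left, z up, the work surface at z = 0. Lengths are in mm, angles in degrees, forces in N, time in s.
With the tool pointing down it reaches from about 350 to 975 mm from the base axis. Payload 7.1 kg.
Tool frame: the origin (TCP) lies midway between the tips of the shut fingers; the grasp point (between the pads) lies 19 mm behind it; z points along the fingers, y is the line along which they close (so a half turn about z gives the same grasp; the last joint's range is limited). The gripper opens to 88 mm and grips with 3 to 60 N. Pads are 20 mm wide; open, the fingers measure 115 mm over their backs; the gripper's body (75 mm by 178 mm) begins 61 mm behind the grasp point.
Start: joints at [73.167, 24.242, 93.386, -0, 62.372, -1.089], TCP at [169.565, 601.542, 222.675] pointing down, gripper open.
Joint ranges: [-172.04, 172.04], [-51.8, 120.97], [4.93, 147.93], [-75.15, 255.16], [6.16, 154.13], [-145.62, 145.62]. Speed limits (degrees/s): [136.94, 136.94, 172.46, 180, 180, 180].

INTERFACE

Orientations are given as a 3x3 rotation matrix whose columns are the frame's x, y, z axes.
In Python, from rig import manip gives the robot as it stands.
- The arm moves only by the tool steer_hand, called after ">>>" in YAML: its name, and indented under it one key for each argument. Schema: {"type":"object","properties":{"rows":{"type":"object","properties":{"steps":{"type":"array","items":{"type":"array","items":{"type":"number"},"minItems":5,"maxItems":5},"minItems":1,"maxItems":20}},"additionalProperties":false,"required":["steps"]},"only":{"type":"string"},"quiet":{"type":"boolean"},"lines":{"type":"string"}},"required":["rows"],"additionalProperties":false}. rows is an object whose key "steps" holds a list of rows, 1 to 20 of them, each of 5 numbers: the opening from 0.0 (shut) to 1.0 (fully open), then dx, dy, dz in parts of the range, where 1.0 means 800 mm, then a turn about the tool's z in a scale on which 1.0 is 180 degrees; each row is the pose to reach, as a shift and turn from the pose commanded when the call began, along the tool's axes at that moment; what a row does not reach only later rows make up. A row lasts 1/8 s, in which the tool goes at most 62.5 mm and 10.7 degrees, less where a joint would pass 70% of its speed; a pose out of reach is approached as far as the arm can. The fingers move at their own pace and stop on an object; the grip force is fixed at half the most. Time passes only in rows, so rows that do not move let the fingers close. The tool returns the time, the measured TCP pose, the force, the opening and the grip force at its end. only (a regular expression) keeps the lines of the reply that match it, lines (a string "A,B") keeps lines A to B, and quiet returns only ok. A shift or turn number past 1, either way, is cut back to 1. Input that does not fit is refused with a message, and nothing moves.
- manip.read_state(): the state, without advancing time (a new reading comes with each control period).
- manip.grab_frame(name): name is "scene" or "top" or "wrist"; returns a dict with "img" (480x640x3 uint8, red, green, blue), "mtx" (3x3 intrinsics, pixels), "D" ([k1, k2, p1, p2, k3] as OpenCV has them; the pictures are not rectified), "view" (4x4, takes a point from world to camera coordinates). Camera axes: x right, y up, looking along -z (the intrinsics and any distortion apply to the point x, -y, -z); pixel columns grow to the right and rows downward; lengths in mm; the calibration is good to about 2 mm. A picture is of the moment at which its call begins. There is no depth.
- manip.sign_off(): hands the job in; it is judged then, once.
The state is a dict: "clock": time; "joints": joint angles; "qvel": joint speeds; "tau": joint torques, N m; "tcp_pos": TCP position; "tool_rot": TCP orientation; "wrist_force": force on the tool from outside, world axes, zero at the start; "wrist_torque": the same for the moment, N m; "gripper_width": opening from 0.0 (shut) to 1.0 (fully open); "gripper_force": force on a finger pad.
Only numpy, scipy, OpenCV 4.12 (cv2) and the standard library are available. Lean on these libraries where they do the work, as an engineer would, in place of code of your own. Each camera call takes 0.05 s, during which the arm holds its last target. There are 200 camera calls.

TASK

To soak the mug that stands mouth up on the open worktop, first drop both hard cleaning tablets into it, leaving the mug upright where it stands and the lemon, spice jar and clothes peg unmoved. Then open the squat cleaner bottle in its holder: press the safety cap down, twist it anticlockwise (seen from above) until it is free, and lift it straight up. Finish still holding the cap, level and at rest, directly above the bottle and clear of it by 3 to 15 cm, so that I can draw my dose; do not put it down.

Things in the scene. Friction and masses are not known exactly. Their poses are not given: they have to be found in the camera images.
- tablet_near: Hard white cleaning tablet, a rounded block 26 mm (its x) by 36 mm (its y) by 15 mm high, 25 g, lying flat on the worktop, the one nearer to the robot. Origin: centre of its underside; z up. Grip it across its 26 mm width (its x axis).
- tablet_far: Second tablet of the same kind and size (26 x 36 x 15 mm), lying flat, 65 mm or more farther from the robot. Origin: centre of its underside; z up, x across the 26 mm width.
- mug: Loose mug standing mouth up on the open worktop, left or right of the tablets (it and the bottle change places); the mugs and cups at the back are not meant. 88 mm high, 89 mm diameter, inner floor 7 mm up; z up. Its loop handle points to its -y and reaches 78 mm from the axis of the round body. Origin: at the underside, 17.5 mm from that axis towards the handle.
- mug_rim (a point): Centre of the mug's round mouth, at the level of the rim (88 mm above the worktop), on the axis of the round body; opening about 75 mm wide.
- bottle: Squat round white cleaner bottle, 89 mm diameter, fixed in a screwed-down steel holder (round foot 100 mm diameter): it cannot move or turn. Shoulder slopes in from 58 to 78 mm height; neck above. Origin: on its axis at worktop height; z up.
- neck (a point): Centre of the top of the bottle's neck, 106 mm above the worktop. Neck 31 mm diameter with a 40 mm flange. Two lugs inside the cap are locked in notches 4 mm deep under the flange; a sprung spout in the neck pushes the cap up into them. The spout sticks out of the neck by 14 mm, 16 mm with the cap off.
- cap: Round ribbed push-and-turn cap on the bottle, a loose part, 53 mm diameter (54 over the ribs), 30 mm high, 40 g; grip it across at any yaw. Origin: on its axis at its lower rim, 94 mm above the worktop when locked; clear of neck and spout once this is 122 mm up. z up.
- cap_top (a point): Centre of the cap's top (124 mm up when locked). To open: push down against the spring (5 N at first, about 9 N at the 9 mm hard stop; free to turn from 5 mm down, 7 mm is good), keep it down and turn it anticlockwise seen from above by about 72 degrees (58 to 88 will do; stop at about 88), then lift straight up. Clockwise does not open it.
- lemon: Bystander: lemon, 71 x 53 x 51 mm, origin at its underside. Leave alone.
- spice_jar: Bystander: slim jar with a dark lid, 40 mm diameter, 105 mm high, origin at its underside, behind the tablets. Leave alone.
- pegs: Bystander: small clothes peg, 15 x 72 x 12 mm, lying near the front edge, origin at its underside. Leave alone.

How it is judged:
By the outcome, as a careful person would: the job done as asked, in the order asked, and still so for the second after the job is handed in, while the arm keeps its last pose, push and grip.
It also fails if it takes over 72 s, if anything falls off the work surface, if the arm or the gripper's body presses on something with over 40 N, if the wrist force passes 120 N, or if a joint passes its speed limit or range.

## Working session

There is one attempt and no reset: what is moved stays moved. The work goes in short steps, Python scripts to look and compute and a tool call to move; the robot and the scene stay as the last step left them, time stands still between calls to the robot, and variables do not carry over. Pictures are saved under pics/ and viewed, at most 13 in all, crops included, and the job is handed in when it is done.

```bash
ls; mkdir -p pics
```

Create h.py:
```python
import numpy as np, cv2, pickle
from rig import manip
def grab(n,fn):
    f=manip.grab_frame(n); cv2.imwrite(f'pics/{fn}.png',f['img'][:,:,::-1]); pickle.dump(f,open(f'pics/{fn}.pkl','wb')); return f
def load(fn): return pickle.load(open(f'pics/{fn}.pkl','rb'))
def ray(f,uv):
    p=cv2.undistortPoints(np.array([[uv]],float),np.array(f['mtx'],float),np.array(f['D'],float))[0,0]
    V=np.array(f['view']);R=V[:3,:3];o=-R.T@V[:3,3]
    return o,R.T@np.array([p[0],-p[1],-1])
def at(f,uv,z):
    o,d=ray(f,uv); return o+d*(z-o[2])/d[2]
def proj(f,P):
    V=np.array(f['view']);c=(V[:3,:3]@np.atleast_2d(P).T).T+V[:3,3]
    return cv2.projectPoints(c*[1,-1,-1],np.zeros(3),np.zeros(3),np.array(f['mtx'],float),np.array(f['D'],float))[0][:,0]
```

Run:
```python
from h import *
for n in('scene','top'): 
    f=grab(n,n+'0'); V=np.array(f['view']);print(n,-V[:3,:3].T@V[:3,3])
s=manip.read_state();print(s)
```

```text
pics
rig.py
scene [  9.85608522 419.41633682 588.30416775]
top [ 333.9019608   -89.57095646 1202.11296121]
{'clock': 0.1, 'joints': array([ 7.31663233e+01,  2.42789911e+01,  9.34262086e+01, -8.69610724e-04,
        6.23716803e+01, -1.08892936e+00]), 'qvel': array([ 0.01830343, -0.08635244, -0.12675027, -0.09213153, -0.11323829,
        0.0652573 ]), 'tau': array([-4.79901405e-05, -5.45617139e+01, -2.74323159e+01,  6.45843940e-02,
        1.87600858e-02, -2.68117083e-05]), 'tcp_pos': array([169.43536037, 601.0847585 , 221.99679077]), 'tool_rot': array([[-9.62482027e-01,  2.71345179e-01, -3.75709634e-04],
       [ 2.71345439e-01,  9.62481165e-01, -1.28820575e-03],
       [ 1.20650270e-05, -1.34182198e-03, -9.99999100e-01]]), 'wrist_force': array([-0.32123721, -0.66111232,  0.35427567]), 'wrist_torque': array([-0.01263798,  0.03156496,  0.0136911 ]), 'gripper_force': 0.0, 'gripper_width': 1.0005195701223144}
```

View pics/top0.png

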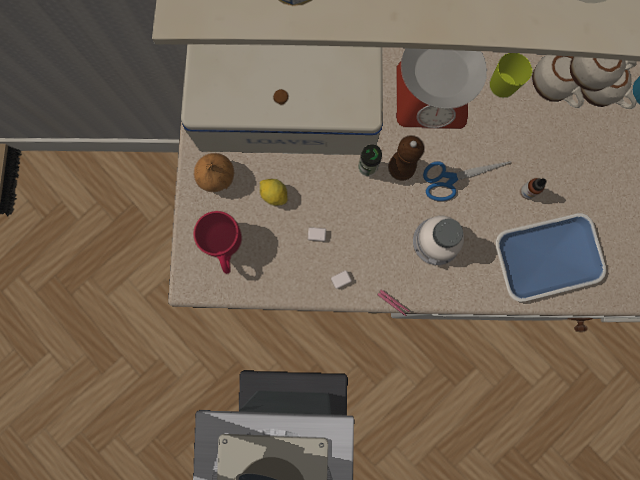

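View pics/scene0.png

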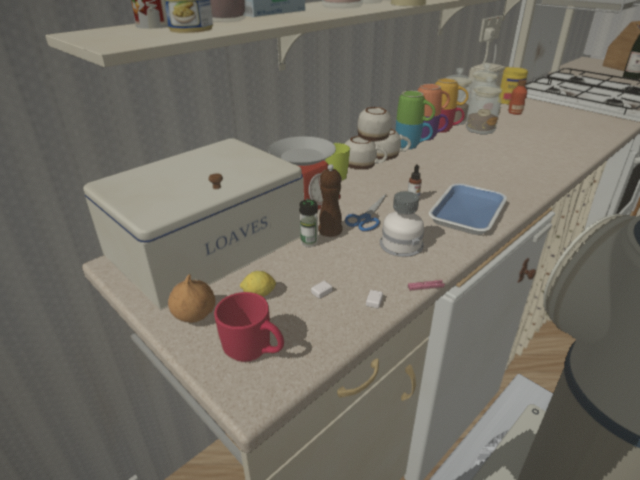

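The top view shows the mug rim around (218,234), the tablets at (317,234) and (342,280), and the cap top at (447,233). The scene view agrees with that layout. I'll enlarge the top view to measure.

Run:
```python
from h import *
f=load('top0');im=f['img'][:,:,::-1]
a=cv2.resize(im[220:295,300:360],None,fx=6,fy=6,interpolation=cv2.INTER_CUBIC) #360x450
b=cv2.resize(im[205:280,405:475],None,fx=6,fy=6,interpolation=cv2.INTER_CUBIC)#420x450
cv2.imwrite('pics/c1.png',np.hstack([a,b]))
for n,uv,z in(('tn',(342,280),15),('tf',(317,234),15),('rim',(218,234),88),('cap',(447,233),124),('peg',(393,302),6)):print(n,at(f,uv,z).round(1))
# mug rim by colour
hsv=cv2.cvtColor(im.copy(),cv2.COLOR_BGR2HSV)
# tablets by brightness
for (x0,y0,x1,y1) in((300,220,335,250),(325,265,360,295)):
    c=im[y0:y1,x0:x1].min(2); m=(c>185).astype(np.uint8)
    k=max(cv2.findContours(m,0,2)[0],key=cv2.contourArea).astype(float)[:,0]+[x0,y0]
    P=np.array([at(f,u,15)[:2] for u in k],np.float32); print(cv2.minAreaRect(P),P.mean(0))
```

```text
tn [ 422.8 -128.1   15. ]
tf [515.3 -75.1  15. ]
rim [499.2 114.8  88. ]
cap [ 506.7 -318.7  124. ]
peg [ 381.3 -232.7    6. ]Traceback (most recent call last):
  File "<stdin>", line 12, in <module>
ValueError: max() iterable argument is empty
```

View pics/c1.png

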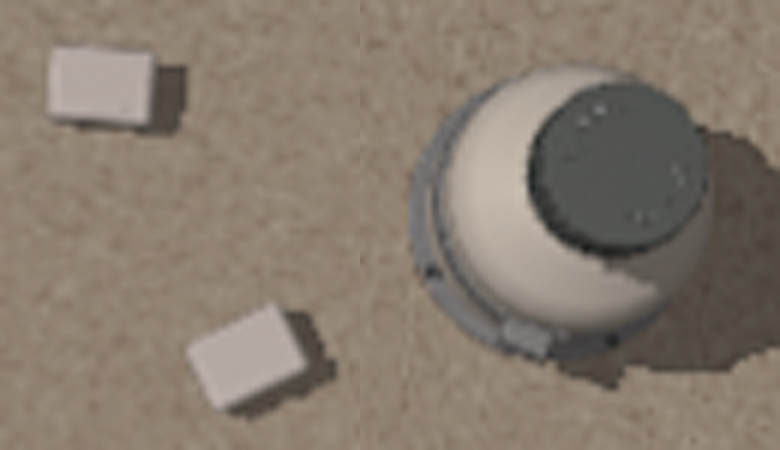

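Far tablet top corners in the crop are (50,47), (155,50), (151,122) and (48,119). The near tablet's are (275,306), (306,361), (224,408) and (188,354). The cap top is centred near (620,163). Next the mug.

Run:
```python
from h import *
f=load('top0');im=f['img'][:,:,::-1]
cv2.imwrite('pics/c2.png',cv2.resize(im[200:280,180:260],None,fx=6,fy=6,interpolation=cv2.INTER_CUBIC))
o=lambda u,x,y:(u[0]/6+x-.4,u[1]/6+y-.4)
for n,q in(('far',[(50,47),(155,50),(151,122),(48,119)]),('near',[(275,306),(306,361),(224,408),(188,354)])):
    P=np.array([at(f,o(u,300,220),15)[:2] for u in q],np.float32);r=cv2.minAreaRect(P)
    print(n,P.mean(0),r)
    e=P[1]-P[0];e2=P[2]-P[1];print('edges',e,np.hypot(*e),e2,np.hypot(*e2))
print('cap',at(f,o((260,163),405,205),124), [at(f,o(u,405,205),124)[:2].round(1) for u in((172,163),(348,163),(260,82),(260,243))])
```

```text
far [515.9925   -73.917915] ((515.98974609375, -74.05120086669922), (35.8238410949707, 24.82058334350586), 89.8239974975586)
edges [ -0.11004639 -35.82367   ] 35.823837 [-24.81842      0.74264526] 24.829529
near [ 424.46954 -125.98592] ((424.2048645019531, -125.64763641357422), (21.72030258178711, 33.52867126464844), 30.57717514038086)
edges [-18.285034 -10.803909] 21.238337 [-16.49289   27.220314] 31.827047
cap [ 509.11110467 -320.52488786  124.        ] [array([ 508.4, -292.9]), array([ 509.8, -348.3]), array([ 534.7, -320.8]), array([ 484. , -320.3])]
```

View pics/c2.png

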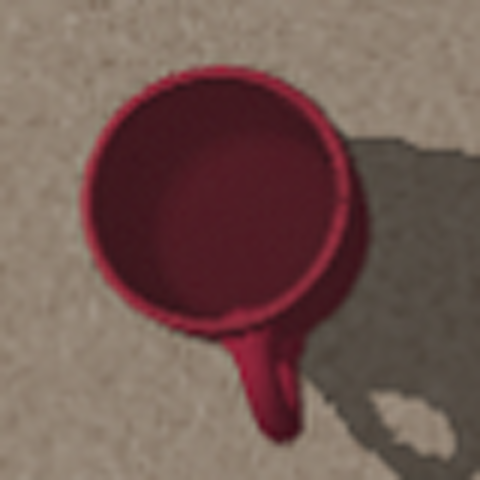

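The mug's outer rim spans x 82–350 and y 66–338 in the crop, so its centre is (216,202). I'll check it against its known size and work out the first move.

Add to h.py:
```python
def go(s,pos,yaw):
    R=np.array(s['tool_rot']); d=R.T@(np.array(pos)-s['tcp_pos'])
    y=np.degrees(np.arctan2(R[1,1],R[0,1])); t=-(yaw-y)
    return d.round(1),round((t+180)%360-180,1)
def st():
    s=manip.read_state(); R=np.array(s['tool_rot'])
    print('t',s['clock'],'tcp',s['tcp_pos'].round(1),'yaw',np.degrees(np.arctan2(R[1,1],R[0,1])).round(1),'q',s['joints'].round(0),'w',s['gripper_width'],'F',s['wrist_force'].round(1)); return s
```

Run:
```python
from h import *
f=load('top0')
o=lambda u,x,y:(u[0]/6+x-.4,u[1]/6+y-.4)
for u in((216,202),(82,202),(350,202),(216,66),(216,338)):print(at(f,o(u,180,200),88).round(1))
print('jar',at(f,(371,153),105),at(f,(357,153),105))
g=load('scene0')
print('check scene proj tn,tf,rim,cap,neck',proj(g,[[424.4,-126,15],[516,-74,15],[500,117,88],[509,-320.5,124]]).round(1))
s=st();print(go(s,(400,250,222),30.9),go(s,(424.4,-126,150),30.9))
```

```text
[500.5 119.5  88. ]
[499.3 163.2  88. ]
[501.6  76.2  88. ]
[544.9 122.1  88. ]
[456.5 117.1  88. ]
jar [ 662.93525549 -176.48314847  105.        ] [ 662.18673025 -149.33944514  105.        ]
check scene proj tn,tf,rim,cap,neck [[374.6 295.9]
 [321.5 286.5]
 [243.6 308.5]
 [406.  196.5]]
t 0.1 tcp [169.4 601.1 222. ] yaw 74.3 q [73. 24. 93. -0. 62. -1.] w 1.0005195701223144 F [-0.3 -0.7  0.4]
(array([-317.2, -275.3,    0.4]), np.float64(43.4)) (array([-442.7, -630.5,   72.8]), np.float64(43.4))
```

The manual's scale: shifts go in shares of 800 mm and turns go in shares of 180 degrees. Converting my numbers, -630 mm / 800 = -0.7875, -443 mm / 800 = -0.5538, 43.4 degrees / 180 = 0.2411.

>>> steer_hand:
  rows: {"steps":[[1,-0.4,-0.3438,0,0.1111],[1,-0.4,-0.3438,0,0.1111],[1,-0.4,-0.3438,0,0.1111],[1,-0.4,-0.3438,0,0.1111],[1,-0.4,-0.3438,0,0.1111],[1,-0.4,-0.3438,0,0.1111],[1,-0.4,-0.3438,0,0.1111],[1,-0.5538,-0.7875,0.0913,0.2411],[1,-0.5538,-0.7875,0.0913,0.2411],[1,-0.5538,-0.7875,0.0913,0.2411],[1,-0.5538,-0.7875,0.0913,0.2411],[1,-0.5538,-0.7875,0.0913,0.2411],[1,-0.5538,-0.7875,0.0913,0.2411],[1,-0.5538,-0.7875,0.0913,0.2411],[1,-0.5538,-0.7875,0.0913,0.2411],[1,-0.5538,-0.7875,0.0913,0.2411],[1,-0.5538,-0.7875,0.0913,0.2411]]}

```text
clock: 2.22
tcp_pos: [425.1, -123.8, 149.9]
tool_rot: [[-0.515, 0.857, 0.0], [0.857, 0.515, -0.0], [-0.0, 0.0, -1.0]]
wrist_force: [-0.0, 0.1, -0.6]
gripper_width: 0.998
gripper_force: 0.0
```

Run:
```python
from h import *
f=grab('wrist','w1');s=st();print(go(s,(424.4,-126,3.5),30.9))
print(proj(f,[[424.4,-126,15],[516,-74,15],[424.4+13*np.cos(.539),-126+13*np.sin(.539),15],[424.4-13*np.cos(.539),-126-13*np.sin(.539),15]]).round(1))
```

```text
t 2.275 tcp [ 425.2 -123.9  149.9] yaw 31.0 q [-18.  16. 119.   0.  45. -49.] w 1.0003810003214249 F [0.4 0.2 0.3]
(array([ -1.4,  -1.8, 146.4]), np.float64(0.1))
[[319.5 223. ]
 [448.7 226.1]
 [335.6 223.1]
 [303.5 223. ]]
```

View pics/w1.png

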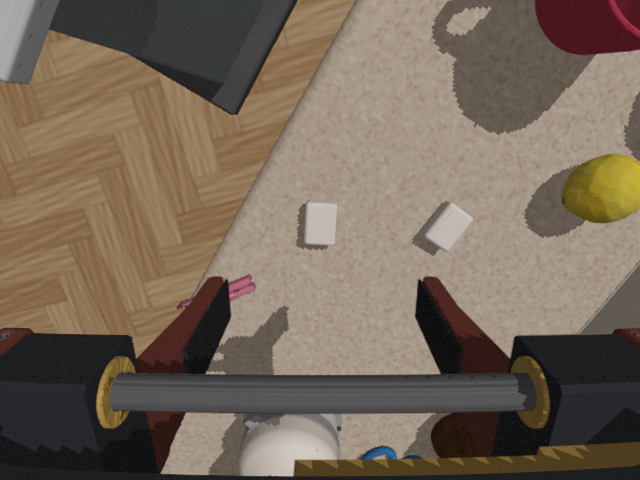

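The wrist view shows the near tablet at (321,222) and the far one at (450,226), both within 2 px of the predictions. I'll descend and grip.

Converted, 146 mm / 800 = 0.1825, 136 mm / 800 = 0.17.

>>> steer_hand:
  rows: {"steps":[[1,-0.0013,-0.0013,0.0625,0],[1,-0.0013,-0.0013,0.1125,0],[1,-0.0013,-0.0013,0.15,0],[1,-0.0013,-0.0013,0.17,0],[1,-0.0013,-0.0013,0.1825,0],[1,-0.0013,-0.0013,0.1825,0],[0,-0.0013,-0.0013,0.1825,0],[0,-0.0013,-0.0013,0.1825,0],[0,-0.0013,-0.0013,0.1825,0],[0,-0.0013,-0.0013,0.1825,0],[0,-0.0013,-0.0013,0.1825,0],[0,-0.0013,-0.0013,0.1825,0],[0,-0.0013,-0.0013,0.0575,0],[0,-0.0013,-0.0013,0.0075,0],[0,-0.0013,-0.0013,0.0075,0],[0,-0.0013,-0.0013,0.0075,0]]}

```text
clock: 4.28
tcp_pos: [425.1, -126.5, 144.3]
tool_rot: [[-0.513, 0.858, 0.002], [0.858, 0.513, -0.001], [-0.002, 0.002, -1.0]]
wrist_force: [-0.5, 0.6, -0.2]
gripper_width: 0.005
gripper_force: 0.0
```

Run:
```python
from h import *
s=st();print(go(s,(500.5,119.5,97),40))
```

```text
t 4.275 tcp [ 425.1 -126.5  144.3] yaw 30.9 q [-18.  16. 119.  -0.  45. -49.] w 0.00485529621223232 F [-0.5  0.6 -0.2]
(array([172.6, 190.9,  47.3]), np.float64(-9.1))
```

The gripper shut on nothing, so I'll look.

Run:
```python
from h import *
f=grab('wrist','w2');s=st();t=grab('top','t2')
im=t['img'][:,:,::-1]
a=f['img'][:,:,::-1][120:420,150:550]
b=cv2.resize(im[215:300,290:365],(340,300*85//85),interpolation=cv2.INTER_CUBIC)
cv2.imwrite('pics/c3.png',np.hstack([a,b]))
```

```text
t 4.325 tcp [ 424.2 -126.3  143.2] yaw 30.9 q [-18.  16. 119.  -0.  45. -49.] w 0.004219278292469311 F [-0.5  0.6 -0.3]
```

View pics/c3.png

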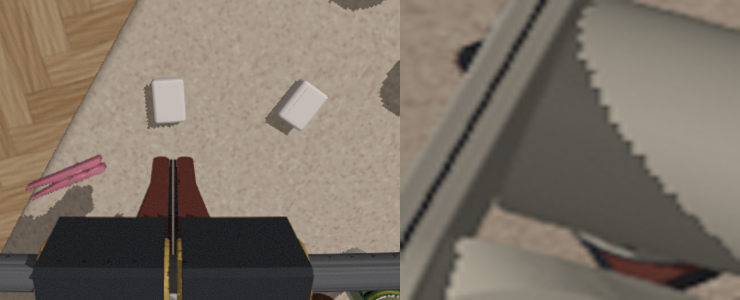

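The tablet is still at about (318,221), almost unmoved. The fingers were probably still closing when I lifted. I'll descend again and check before lifting.

Run:
```python
from h import *
f=load('w2');p=at(f,(318.5,221),15);s=st();print(p,go(s,(p[0],p[1],3.5),30.9))
```

```text
t 4.375 tcp [ 423.7 -126.1  142.5] yaw 30.9 q [-18.  16. 119.  -0.  45. -49.] w 0.0034301612353597696 F [0.5 0.6 0.1]
[ 422.27376814 -126.48455933   15.        ] (array([  0.2,  -1.3, 139. ]), np.float64(-0.0))
```

>>> steer_hand:
  rows: {"steps":[[1,0,0,0,0],[1,0,0,0.0625,0],[1,0,0,0.1125,0],[1,0,0,0.15,0],[1,0,0,0.1625,0],[1,0,0,0.1688,0],[1,0,0,0.1738,0],[1,0,0,0.1738,0],[1,0,0,0.1738,0]]}

```text
clock: 5.5
tcp_pos: [425.1, -126.5, 5.3]
tool_rot: [[-0.513, 0.858, 0.001], [0.858, 0.513, -0.0], [-0.001, 0.001, -1.0]]
wrist_force: [-0.8, -0.0, -0.9]
gripper_width: 0.981
gripper_force: 0.0
```

Converted, 2 mm / 800 = 0.0025.

>>> steer_hand:
  rows: {"steps":[[0,0,0,0.0025,0],[0,0,0,0.0025,0],[0,0,0,0.0025,0],[0,0,0,0.0025,0]]}

```text
clock: 6.0
tcp_pos: [424.7, -126.4, 2.7]
tool_rot: [[-0.513, 0.858, 0.0], [0.858, 0.513, -0.0], [-0.0, 0.0, -1.0]]
wrist_force: [0.7, -0.3, 1.0]
gripper_width: 0.584
gripper_force: 0.0
```

>>> steer_hand:
  rows: {"steps":[[0,0,0,0,0],[0,0,0,0,0],[0,0,0,0,0],[0,0,0,0,0]]}

```text
clock: 6.5
tcp_pos: [424.6, -126.4, 2.7]
tool_rot: [[-0.513, 0.858, -0.0], [0.858, 0.513, 0.0], [0.0, -0.0, -1.0]]
wrist_force: [0.4, 0.1, -0.3]
gripper_width: 0.297
gripper_force: 30.0
```

>>> steer_hand:
  rows: {"steps":[[0,0,0,0,0],[0,0,0,0,0],[0,0,0,0,0],[0,0,0,0,0]]}

```text
clock: 7.0
tcp_pos: [424.7, -126.4, 2.7]
tool_rot: [[-0.513, 0.858, 0.0], [0.858, 0.513, -0.0], [-0.0, 0.0, -1.0]]
wrist_force: [0.6, 0.0, -0.0]
gripper_width: 0.292
gripper_force: 30.0
```

Gripped: opening is 25.7 mm at 30 N. Now the transfer to the mug.

Converted, 191 mm / 800 = 0.2388, 172 mm / 800 = 0.215.

>>> steer_hand:
  rows: {"steps":[[0,0,0,-0.05,0],[0,0,0,-0.1125,0],[0,0,0,-0.1625,0],[0,0.075,0.0813,-0.1625,0],[0,0.125,0.1375,-0.1625,0],[0,0.175,0.1938,-0.1625,0],[0,0.2025,0.225,-0.1625,0],[0,0.215,0.2388,-0.1625,0],[0,0.215,0.2388,-0.1625,0],[0,0.215,0.2388,-0.1375,0],[0,0.215,0.2388,-0.12,0],[0,0.215,0.2388,-0.12,0],[0,0.215,0.2388,-0.12,0]]}

```text
clock: 8.62
tcp_pos: [500.5, 118.6, 98.9]
tool_rot: [[-0.512, 0.859, -0.0], [0.859, 0.512, -0.0], [-0.0, -0.0, -1.0]]
wrist_force: [0.2, -0.1, 0.4]
gripper_width: 0.3
gripper_force: 30.0
```

```bash
python3 -c "
from h import *
s=st();print(go(s,(500.5,119.5,97),30.9))"
```

```text
t 8.625 tcp [500.5 118.6  98.9] yaw 30.8 q [ 12.  26. 112.  -0.  42. -19.] w 0.2999153218810609 F [ 0.2 -0.1  0.4]
(array([0.7, 0.5, 1.9]), np.float64(-0.1))
```

Converted, -173 mm / 800 = -0.2163, -140 mm / 800 = -0.175, 30.8 degrees / 180 = 0.1711.

>>> steer_hand:
  rows: {"steps":[[0.55,0,0,0,0],[0.55,0,0,0,0],[0.55,0,0,0,0],[0.55,0,0,0,0],[0.55,0,0,-0.0625,0],[1,-0.0625,-0.0313,-0.0625,0.0556],[1,-0.125,-0.0625,-0.0625,0.1111],[1,-0.175,-0.0875,-0.0625,0.1667],[1,-0.2163,-0.1063,-0.0625,0.1711],[1,-0.2163,-0.1063,-0.0625,0.1711],[1,-0.2163,-0.1063,-0.0625,0.1711],[1,-0.2163,-0.1063,-0.0625,0.1711]]}

```text
clock: 10.12
tcp_pos: [515.9, -71.8, 148.6]
tool_rot: [[-0.002, 1.0, -0.0], [1.0, 0.002, 0.0], [0.0, -0.0, -1.0]]
wrist_force: [0.2, 0.0, -0.4]
gripper_width: 1.003
gripper_force: 0.0
```

Run:
```python
from h import *
f=grab('wrist','w3');s=st();print(at(load('w1'),(450,226),15),go(s,(516,-74,3.2),0))
g=grab('scene','s3')
a=f['img'][60:360,120:520];b=cv2.resize(g['img'][270:370,190:310],(360,300),interpolation=cv2.INTER_CUBIC)
cv2.imwrite('pics/c4.png',np.hstack([a,b])[:,:,::-1])
print(proj(f,[516,-74,15]))
```

```text
t 10.175 tcp [516.  -71.8 148.6] yaw 0.1 q [ -9.  22. 110.   0.  49.  -9.] w 0.997017676004951 F [-1.   1.1 -0.5]
[516.85359073 -73.41769894  15.        ] (array([ -2.2,   0. , 145.4]), np.float64(0.1))
[[321.71671138 224.80646307]]
```

View pics/c4.png

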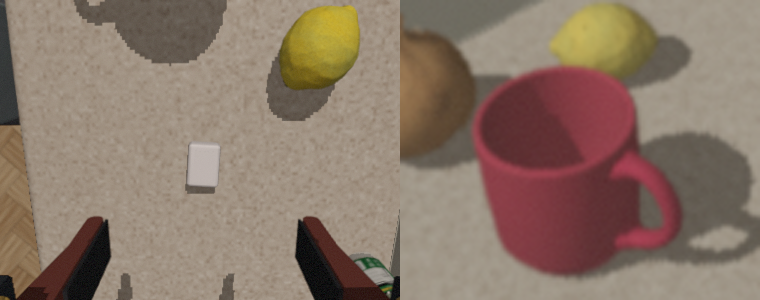

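The far tablet is at (323,225), where predicted. The mug is upright and no tablet lies outside it. I'll descend and grip.

Converted, 145.5 mm / 800 = 0.1819, 120 mm / 800 = 0.15.

>>> steer_hand:
  rows: {"steps":[[1,-0.0025,0.0013,0.0625,0],[1,-0.0025,0.0013,0.1125,0],[1,-0.0025,0.0013,0.15,0],[1,-0.0025,0.0013,0.1688,0],[1,-0.0025,0.0013,0.1775,0],[1,-0.0025,0.0013,0.1819,0],[1,-0.0025,0.0013,0.1819,0],[0,-0.0025,0.0013,0.1819,0],[0,-0.0025,0.0013,0.1819,0],[0,-0.0025,0.0013,0.1819,0],[0,-0.0025,0.0013,0.1819,0],[0,-0.0025,0.0013,0.1819,0],[0,-0.0025,0.0013,0.1819,0],[0,-0.0025,0.0013,0.1819,0],[0,-0.0025,0.0013,0.1819,0],[0,-0.0025,0.0013,0.1819,0],[0,-0.0025,0.0013,0.1819,0]]}

```text
clock: 12.35
tcp_pos: [517.2, -74.9, 3.2]
tool_rot: [[-0.001, 1.0, 0.0], [1.0, 0.001, -0.0], [-0.0, 0.0, -1.0]]
wrist_force: [-0.4, 0.1, -0.9]
gripper_width: 0.292
gripper_force: 29.6
```

```bash
python3 -c "
from h import *
s=st();print(go(s,(500.5,119.5,98),0))"
```

```text
t 12.35 tcp [517.2 -74.9   3.2] yaw 0.1 q [-10.  36. 112.  -0.  32. -10.] w 0.2920060718577756 F [-0.4  0.1 -0.9]
(array([194.4, -16.5, -94.8]), np.float64(0.1))
```

Converted, -200 mm / 800 = -0.25, 194.5 mm / 800 = 0.2431.

>>> steer_hand:
  rows: {"steps":[[0,0,0,-0.05,0],[0,0,0,-0.1125,0],[0,0,0,-0.1625,0],[0,0.0625,-0.005,-0.1625,0],[0,0.125,-0.01,-0.1625,0],[0,0.1875,-0.0175,-0.1625,0],[0,0.225,-0.0206,-0.1625,0],[0,0.2431,-0.0206,-0.1625,0],[0,0.2431,-0.0206,-0.1375,0],[0,0.2431,-0.0206,-0.12,0],[0,0.2431,-0.0206,-0.12,0],[0,0.2431,-0.0206,-0.12,0],[0.55,0.2431,-0.0206,-0.12,0],[0.55,0.2431,-0.0206,-0.12,0],[0.55,0.2431,-0.0206,-0.12,0],[0.55,0.2431,-0.0206,-0.12,0],[0.55,0.2431,-0.0206,-0.175,0],[0.55,0.2431,-0.0206,-0.225,0],[1,0.2431,-0.0206,-0.25,0],[1,0.2431,-0.0206,-0.25,0]]}

```text
clock: 14.85
tcp_pos: [501.5, 119.9, 204.7]
tool_rot: [[-0.001, 1.0, 0.004], [1.0, 0.001, 0.001], [0.001, 0.004, -1.0]]
wrist_force: [0.3, -0.1, -0.8]
gripper_width: 0.735
gripper_force: 0.0
```

Run:
```python
from h import *
s=st();print(go(s,(509,-320.5,220),-70))
```

```text
t 14.85 tcp [501.5 119.9 204.7] yaw 0.1 q [ 12.  16. 108.  -0.  55.  12.] w 0.7347871618201088 F [ 0.3 -0.1 -0.8]
(array([-440.4,    7.1,  -15.6]), np.float64(70.1))
```

Converted, -440.5 mm / 800 = -0.5506, -430 mm / 800 = -0.5375, 70 degrees / 180 = 0.3889.

>>> steer_hand:
  rows: {"steps":[[1,-0.0625,0,-0.0188,0.0556],[1,-0.1375,0,-0.0188,0.1111],[1,-0.2125,0,-0.0188,0.1667],[1,-0.2875,0,-0.0188,0.2222],[1,-0.3625,0,-0.0188,0.2778],[1,-0.4375,0,-0.0188,0.3333],[1,-0.5,0.0038,-0.0188,0.3889],[1,-0.5375,0.0088,-0.0188,0.3889],[1,-0.5506,0.0088,-0.0188,0.3889],[1,-0.5506,0.0088,-0.0188,0.3889],[1,-0.5506,0.0088,-0.0188,0.3889]]}

```text
clock: 16.23
tcp_pos: [507.6, -319.5, 217.7]
tool_rot: [[0.939, 0.344, -0.001], [0.344, -0.939, 0.001], [-0.001, -0.001, -1.0]]
wrist_force: [0.3, 0.3, -0.3]
gripper_width: 0.999
gripper_force: 0.0
```

Run:
```python
from h import *
f=grab('wrist','w5');t=grab('top','t5');s=st();print(go(s,(509,-320.5,96),-70))
print(proj(f,[[509,-320.5,124]]),proj(t,[500.5,119.5,7]))
a=cv2.resize(f['img'],(400,300));b=cv2.resize(t['img'][200:280,180:275],(380,300),interpolation=cv2.INTER_CUBIC)
cv2.imwrite('pics/c5.png',np.hstack([a,b])[:,:,::-1])
```

```text
t 16.325 tcp [ 507.9 -319.7  218.2] yaw -69.9 q [-33.  22.  97.   0.  61.  37.] w 0.999043823547652 F [-1.1  0.2 -0.9]
(array([  0.8,   1.2, 122.2]), np.float64(0.1))
[[324.31475197 237.00996169]] [[222.58529694 239.23862917]]
```

View pics/c5.png

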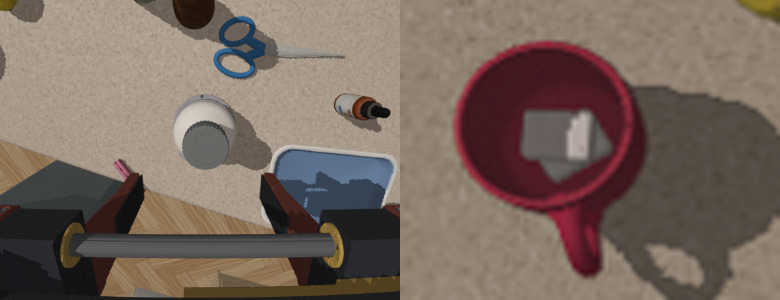

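Both tablets are in the mug, which is upright. The cap appears at about (328,230) in full-size pixels, against a prediction of (324,237). I'll measure it more finely.

Run:
```python
from h import *
f=load('w5')
cv2.imwrite('pics/c6.png',cv2.resize(f['img'][170:290,260:400],None,fx=5,fy=5,interpolation=cv2.INTER_CUBIC)[:,:,::-1])
```

```text
(no output)
```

View pics/c6.png

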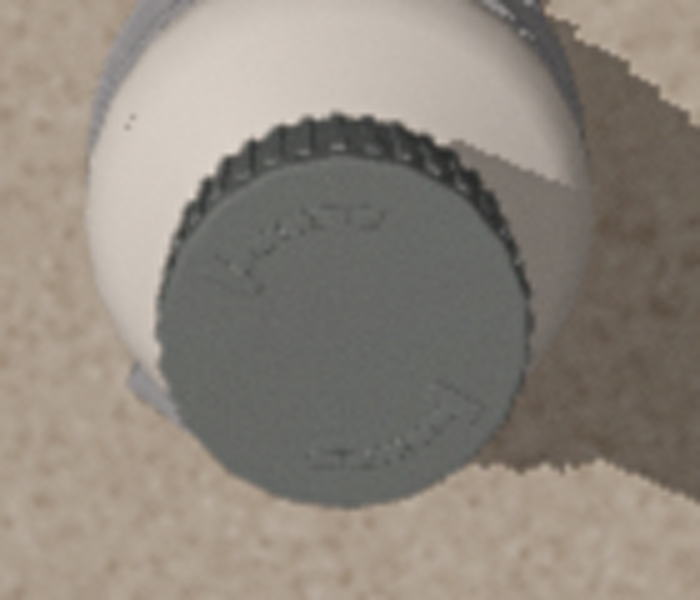

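The cap top spans x 158–530 and y 152–506 in the crop, so its full-size centre is (328.4,235.4).

Run:
```python
from h import *
f=load('w5');p=at(f,(328.4,235.4),124);s=st();print(p,at(f,(365.6,235.4),124)-at(f,(291.2,235.4),124))
q=(p[:2]+[509.1,-320.5])/2;print(q,go(s,(*q,97),-70))
```

```text
t 16.325 tcp [ 507.9 -319.7  218.2] yaw -69.9 q [-33.  22.  97.   0.  61.  37.] w 0.999043823547652 F [-1.1  0.2 -0.9]
[ 511.10195605 -322.78745801  124.        ] [ 17.98906538 -49.13988549   0.        ]
[ 510.10097803 -321.64372901] (array([  1.4,   2.7, 121.2]), np.float64(0.1))
```

Converted, 121 mm / 800 = 0.1513, 114 mm / 800 = 0.1425.

>>> steer_hand:
  rows: {"steps":[[1,0.0019,0.0038,0.05,0],[1,0.0019,0.0038,0.0938,0],[1,0.0019,0.0038,0.125,0],[1,0.0019,0.0038,0.1425,0],[1,0.0019,0.0038,0.1513,0],[1,0.0019,0.0038,0.1513,0],[1,0.0019,0.0038,0.1513,0],[0,0.0019,0.0038,0.1513,0],[0,0.0019,0.0038,0.1513,0],[0,0.0019,0.0038,0.1513,0],[0,0.0019,0.0038,0.1513,0],[0,0.0019,0.0038,0.1513,0],[0,0.0019,0.0038,0.1513,0],[0,0.0019,0.0038,0.1513,0]]}

```text
clock: 18.08
tcp_pos: [510.3, -323.1, 97.2]
tool_rot: [[0.939, 0.343, -0.0], [0.343, -0.939, 0.0], [-0.0, -0.0, -1.0]]
wrist_force: [-0.2, 1.3, 2.9]
gripper_width: 0.603
gripper_force: 30.0
```

```bash
python3 -c "
from h import *
s=st();print(s['gripper_force'],s['wrist_torque'])"
```

```text
t 18.075 tcp [ 510.3 -323.1   97.2] yaw -69.9 q [-33.  32. 100.   0.  48.  36.] w 0.6025302641729523 F [-0.2  1.3  2.9]
30.000804774463177 [0.13747495 0.26959692 0.02146625]
```

The cap is gripped at 53 mm with low side force. I'll press 7 mm.

Converted, 7.5 mm / 800 = 0.0094, 6 mm / 800 = 0.0075.

>>> steer_hand:
  rows: {"steps":[[0,0,0,0.0025,0],[0,0,0,0.005,0],[0,0,0,0.0075,0],[0,0,0,0.0094,0],[0,0,0,0.0094,0],[0,0,0,0.0094,0]]}

```text
clock: 18.82
tcp_pos: [510.3, -323.1, 90.1]
tool_rot: [[0.939, 0.343, -0.0], [0.343, -0.939, 0.0], [0.0, -0.0, -1.0]]
wrist_force: [-1.2, 2.7, 6.5]
gripper_width: 0.602
gripper_force: 30.0
```

```bash
python3 -c "
from h import *
s=st();print(s['gripper_force'],s['wrist_torque'])"
```

```text
t 18.825 tcp [ 510.3 -323.1   90.1] yaw -69.9 q [-33.  32. 101.   0.  47.  36.] w 0.6015397528145503 F [-1.2  2.7  6.5]
30.002961046993732 [ 0.38356472  0.56332368 -0.02856812]
```

Converted, 1 mm / 800 = 0.0013.

>>> steer_hand:
  rows: {"steps":[[0,0,0,0.0013,0],[0,0,0,0.0013,0],[0,0,0,0.0013,0]]}

```text
clock: 19.2
tcp_pos: [510.3, -323.1, 89.2]
tool_rot: [[0.939, 0.343, -0.0], [0.343, -0.939, 0.0], [0.0, -0.0, -1.0]]
wrist_force: [-2.3, 3.7, 7.7]
gripper_width: 0.605
gripper_force: 30.0
```

Run:
```python
from h import *
s=st()
g=grab('scene','s6')
cv2.imwrite('pics/c7.png',cv2.resize(g['img'][150:270,340:480],None,fx=5,fy=5,interpolation=cv2.INTER_CUBIC)[:,:,::-1]);st()
```

```text
t 19.2 tcp [ 510.3 -323.1   89.2] yaw -69.9 q [-33.  33. 101.   0.  47.  36.] w 0.6045463696519526 F [-2.3  3.7  7.7]
t 19.25 tcp [ 510.3 -323.1   89.2] yaw -69.9 q [-33.  33. 101.   0.  47.  36.] w 0.6054811118587984 F [-1.7  2.5  7.2]
```

View pics/c7.png

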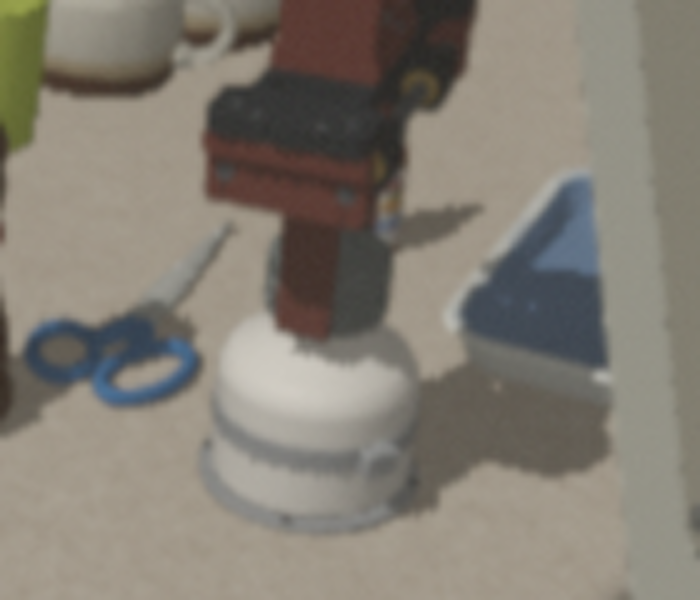

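The cap sits level and pressed down on the neck, with its lower rim close to the shoulder. The force fits roughly 7 mm of travel. I'll turn it anticlockwise, which is a negative turn about the tool's z.

Converted, -24 degrees / 180 = -0.1333.

>>> steer_hand:
  rows: {"steps":[[0,0,0,0,-0.0333],[0,0,0,0,-0.0667],[0,0,0,0,-0.1],[0,0,0,0,-0.1333],[0,0,0,0,-0.1333]]}

```text
clock: 19.88
tcp_pos: [511.0, -323.5, 89.4]
tool_rot: [[0.718, 0.696, 0.001], [0.696, -0.718, -0.001], [0.0, 0.001, -1.0]]
wrist_force: [-1.7, 2.0, 9.0]
gripper_width: 0.607
gripper_force: 30.0
```

```bash
python3 -c "
from h import *
s=st();print(s['gripper_force'],s['wrist_torque'])"
```

```text
t 19.875 tcp [ 511.  -323.5   89.4] yaw -45.9 q [-33.  33. 101.   0.  47.  12.] w 0.6065193968415081 F [-1.7  2.   9. ]
30.002045687288046 [0.30725117 0.31652776 0.10222824]
```

Converted, -51 degrees / 180 = -0.2833.

>>> steer_hand:
  rows: {"steps":[[0,0,0,0,-0.0333],[0,0,0,0,-0.0667],[0,0,0,0,-0.1],[0,0,0,0,-0.1333],[0,0,0,0,-0.1667],[0,0,0,0,-0.2],[0,0,0,0,-0.2333],[0,0,0,0,-0.2667],[0,0,0,0,-0.2833],[0,0,0,0,-0.2833],[0,0,0,0,-0.2833]]}

```text
clock: 21.25
tcp_pos: [510.2, -322.8, 89.1]
tool_rot: [[-0.088, 0.996, -0.0], [0.996, 0.088, 0.001], [0.001, -0.0, -1.0]]
wrist_force: [-3.1, 3.8, 8.4]
gripper_width: 0.602
gripper_force: 30.0
```

```bash
python3 -c "
from h import *
s=st();print(s['gripper_force'],s['wrist_torque'])"
```

```text
t 21.25 tcp [ 510.2 -322.8   89.1] yaw 5.1 q [-33.  33. 101.   0.  47. -39.] w 0.6019256141967065 F [-3.1  3.8  8.4]
30.002484787255526 [0.62160281 0.54343079 0.06334818]
```

Total turn is 75°. I'll lift gently and watch the force.

Converted, -12 mm / 800 = -0.015, -9 mm / 800 = -0.0113.

>>> steer_hand:
  rows: {"steps":[[0,0,0,-0.0038,0],[0,0,0,-0.0075,0],[0,0,0,-0.0113,0],[0,0,0,-0.015,0],[0,0,0,-0.015,0]]}

```text
clock: 21.88
tcp_pos: [509.9, -323.1, 100.5]
tool_rot: [[-0.088, 0.996, -0.001], [0.996, 0.088, 0.0], [0.0, -0.001, -1.0]]
wrist_force: [-2.5, 2.2, -0.0]
gripper_width: 0.606
gripper_force: 30.0
```

```bash
python3 -c "
from h import *
s=st();print(s['gripper_force'],s['wrist_torque'])"
```

```text
t 21.875 tcp [ 509.9 -323.1  100.5] yaw 5.1 q [-33.  32. 100.  -0.  48. -39.] w 0.606002946591382 F [-2.5  2.2 -0. ]
30.000074096024036 [ 0.39555256  0.42947569 -0.06026474]
```

Converted, -95 mm / 800 = -0.1188, -92 mm / 800 = -0.115.

>>> steer_hand:
  rows: {"steps":[[0,0,0,-0.0075,0],[0,0,0,-0.0175,0],[0,0,0,-0.03,0],[0,0,0,-0.045,0],[0,0,0,-0.065,0],[0,0,0,-0.0875,0],[0,0,0,-0.105,0],[0,0,0,-0.115,0],[0,0,0,-0.1188,0],[0,0,0,-0.1188,0],[0,0,0,-0.1188,0],[0,0,0,-0.1188,0]]}

```text
clock: 23.38
tcp_pos: [510.1, -323.1, 195.1]
tool_rot: [[-0.088, 0.996, -0.001], [0.996, 0.088, 0.001], [0.001, -0.001, -1.0]]
wrist_force: [-0.1, 0.5, -1.2]
gripper_width: 0.604
gripper_force: 30.0
```

Run:
```python
from h import *
g=grab('scene','s7');s=st();print(s['qvel'].round(2),s['gripper_force'],s['tool_rot'][:,2])
a=cv2.resize(g['img'][130:270,340:480],(560,560),interpolation=cv2.INTER_CUBIC)
cv2.imwrite('pics/c8.png',a[:,:,::-1])
```

```text
t 23.425 tcp [ 510.2 -323.1  195.2] yaw 5.1 q [-33.  24.  97.  -0.  58. -39.] w 0.6050502643511885 F [ 0.4 -1.  -0.7]
[-0.   -0.07 -0.09  0.01  0.01 -0.02] 29.999771285802126 [-6.72311522e-04  4.02206923e-04 -9.99999693e-01]
```

View pics/c8.png

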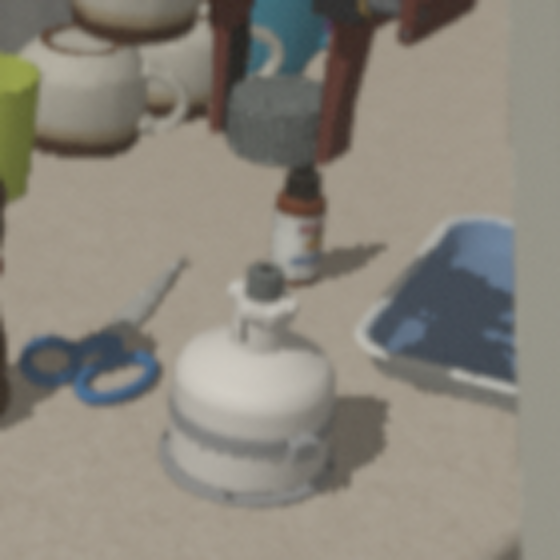

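The cap is held level about 70 mm above the bare spout, so I'm handing in.

```bash
python3 -c "
from rig import manip
print(manip.sign_off())"
```

```text
the job is handed in; nothing more can be done
None
```

The job is handed in: both tablets are in the upright mug, and the bottle is open with its cap held level and at rest about 7 cm above the spout; my first grab at the near tablet closed on nothing and I repeated it, and I didn't re-measure the lemon, jar or peg afterwards, though no move came near them.

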